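# Give the kiln trolley's bearing a shot of grease

## Task

First turn the selector knob on the lubrication block so that its pointer points at the raised stud on the ring round it. Then take the push-type grease gun out of its wooden stand, press its coupler squarely onto the tilted grease nipple until it snaps home, and keep pushing along the nipple so that the barrel slides about 10 mm down over the coupler's spring (between 6 and 15 mm). Finish while holding it pressed like that, gun in the gripper, pointer still at the stud, without knocking the pots and tools around.

Things in the scene. Friction and masses are not known exactly. Their poses are not given: they have to be found in the camera images.
- block: Fixed grey lubrication block on a steel foot plate (130 x 270 mm, the block itself 110 x 250 mm, top face 45 mm above the table). Origin: centre of its underside; z up, y along its length, -x is its front, on the robot's side. The selector knob stands at y = +72 mm, the grease nipple at y = -75 mm, copper pipes leave at the back.
- selector_grip (a point): Point on the vertical turning axis of the black selector knob, in the middle of its bar handle, 80.5 mm above the table. The bar is 54 mm long, 16 mm wide and 36 mm tall, from 55.5 to 91.5 mm above the table, on a disc of 62 mm diameter. It is turned by gripping the two long sides of the bar from above. Own x axis: along the bar, the bright pointer is at its -x end.
- pointer_tip (a point): Tip of the small bright pointer that sticks out of the knob's disc, 39 mm from the turning axis; it turns with the knob. The bar of the knob and a bright line on its top point the same way.
- index_stud (a point): Top of the one small raised steel stud (8 mm diameter) on the flat dark metal ring round the knob, 44 mm from the turning axis: the index mark. The ring is tightly clamped and does not turn.
- selector (a joint): Angle of the knob, rad, growing clockwise seen from above; 0 when the pointer points to the block's -x. Range -0.8 to 1.6; light friction (0.06 N m), stays where it is left.
- index_ring (a joint): Angle of the index stud, rad, same zero and direction as the knob's angle: the pointer is at the mark when both are equal. Clamped.
- nipple_tip (a point): Centre of the outer end of the steel button-head grease nipple. Own z axis: along the nipple, outwards, leaning 0.4 rad from vertical towards the block's -x. Head 16 mm diameter, 9 mm long, rounded above and below; neck 9 mm diameter; a 26 mm wide hexagon begins 28 mm below the tip. Tip 90 mm above the table.
- gun_grip (a point): Point on the axis of the push-type grease gun, in its plain aluminium barrel (32 mm diameter, 86 mm long), 25 mm below the barrel's top and 125 mm from the coupler's mouth when the spring is relaxed. Own z axis: along the gun from the mouth to the barrel's top. The gun is round, all grasp directions are alike; about 0.36 kg, give or take 0.1 kg. It starts upright, mouth down, top 160 mm above the table, in the stand.
- coupler_mouth (a point): Centre of the open mouth of the coupler, the 35 mm diameter, 42 mm long steel sleeve on a rod at the gun's lower end. Same axes as the grip point. The mouth is a funnel 29 mm wide that narrows in 9 mm to a 19 mm bore; four sprung jaws inside.
- coupler_seat (a point): Centre of the coupler's inner end, 24 mm above its mouth. When the coupler has snapped on, the nipple's tip sits here. Same axes.
- coupler (a joint): How far the coupler has been pushed into the barrel, m: 0 relaxed, at most 0.018. Spring: about 10 N to begin, plus 350 N per m. Pushed squarely, the jaws meet the nipple head with the seat about 10 mm from the tip, need a push of roughly 5 N to ride over it, and from about 6 mm on they snap in below the head and pull the coupler home; only then does the spring yield.
- stand: Fixed wooden block 85 x 85 x 45 mm with a 44 mm wide, 35 mm deep round hole in its top, in which the gun stands. Origin: centre of its underside.
- glaze_jar: Bystander: closed pale jar, 72 mm diameter, 100 mm high, on the table.
- bowl: Bystander: green glazed bowl, 100 mm wide, 50 mm high, on the table.
- mug: Bystander: blue mug, 80 mm diameter, 85 mm high, on the table.
- cup: Bystander: unglazed clay cup, 64 mm diameter, 70 mm high, on the table.
- firebrick: Bystander: pale firebrick 110 x 75 x 60 mm, on the table.
- wrench: Bystander: wrench lying flat, on the table.
- brush: Bystander: brush lying flat, on the table.
There are look-alikes about, which are no part of the job. There is more than one size of the part that bears gun_grip; the job needs the largest. There is more than one size of the stand; the job needs the larger.

How it is judged:
By the outcome, as a careful person would: the job done as asked, in the order asked, and still so for the second after the job is handed in, while the arm keeps its last pose, push and grip.
It also fails if it takes over 61 s, if anything falls off the work surface, if the arm or the gripper's body presses on something with over 40 N, if the wrist force passes 120 N, or if a joint passes its speed limit or range.

## Robot

A 6-joint arm with a two-finger parallel gripper is mounted at the origin on the work surface. World frame = base frame: x ahead of the robot, y to its left, z up, the work surface at z = 0. Lengths are in m, angles in rad, forces in N, time in s.
With the tool pointing down it reaches from about 0.4 to 0.825 m from the base axis. Payload 7 kg.
Tool frame: the origin (TCP) lies at the very end of the fingers, on their centre line; the grasp point (between the pads) lies 19 mm behind it; z points along the fingers, x is the direction in which the jaws open and shut, and the axes are right-handed (so a half turn about z gives the same grasp; the last joint's range is limited). The gripper opens to 88 mm and grips with 3 to 60 N. Pads are 19 mm wide; open, the fingers measure 130 mm over their backs; the gripper's body (78 mm by 193 mm) begins 47 mm behind the grasp point.
Start: joints at [-0.9, 0.359, 0.012, 0, -1.224, -0.288], TCP at [0.252, -0.626, 0.227] pointing down, gripper open.
Joint ranges: [-3.07, 3.07], [-1.43, 2.12], [-1.02, 1.25], [-3.03, 1.67], [-3.05, -0], [-3.03, 3.03]. Speed limits (rad/s): [2.39, 2.39, 3.01, 3.14, 3.14, 3.14].

## Interface

Orientations are given as [roll, pitch, yaw] about the fixed x, y, z axes, in that order (R = Rz(yaw) Ry(pitch) Rx(roll)).
In Python, from station import telemetry, grab_frame, arm, regions_of, pinpoint gives the robot as it stands. The module is installed in compiled form; this text tells all that it offers.
- The arm moves only by the shell command python3 -m inch 'ROWS' [FORCE]. ROWS is text: rows parted by semicolons, each of 7 numbers parted by spaces: the opening, from 0 (shut) to 1 (fully open), then the shift along the world's x, y, z in cm, then the turn, a rotation vector about the world's x, y, z in degrees. A call has 1 to 12 rows; each row is the pose to reach, as a shift and turn from the pose measured when the call began; what a row does not reach only later rows make up. A row lasts 1/8 s, in which the tool goes at most 62.5 mm and 10.7 degrees, less where a joint would pass 70% of its speed; a pose out of reach is approached as far as the arm can. A call with a gripper value outside its range is refused whole. The fingers move at their own pace and stop on an object; FORCE is the grip in N (left out, the last holds). Time passes only in rows, so rows that repeat a pose let the fingers close. It gives the time, the measured TCP pose, the force and the opening at its end, in the units of the state.
- telemetry.get_state(): the state, without advancing time (a new reading comes with each control period).
- grab_frame(name): name is "scene" or "top" or "wrist"; returns a dict with "pixels" (400x640x3 uint8, red, green, blue), "fx", "fy", "cx", "cy" (pixels), "R" (3x3) and "t" (3): a world point X has camera coordinates R X + t. Camera axes: x right, y down, z forward; pixel columns grow to the right and rows downward; lengths in m; the calibration is good to about 2 mm. A picture is of the moment at which its call begins. There is no depth.
- arm.job_done(): hands the job in, once; it reports no verdict.
Trained networks look in the newest picture that a camera, given by its name, has taken for a name from the list of things; names that differ only in an ending like _2 or _b are one class to them, and where a whole thing is asked for, a point or a joint stands for the part that bears it (a point fixed in the world has none). Each returns a list of dicts, best first, with "p" (0 to 1); they miss things now and then, are a little off and sometimes report something else, mostly with a low value. They report only what shows in the picture. A call takes as long as a camera call. They do not tell look-alikes from the thing itself.
- regions_of(camera, name): "pixels" (400x640 bool, what is visible of it) and "bbox" ([left, top, right, bottom] in pixels, round what is visible of it).
- pinpoint(camera, name): "location" ([column, row] in pixels: a listed point, or the origin of a listed thing).
The state is a dict: "t": time; "q": joint angles; "qd": joint speeds; "joint_efforts": joint torques, N m; "eef_pos": TCP position; "ee_rot": TCP orientation; "force": force on the tool from outside, world axes, zero at the start; "moment": the same for the moment, N m; "width": finger opening in m.
Only numpy, scipy, OpenCV 4.12 (cv2) and the standard library are available. Lean on these libraries where they do the work, as an engineer would, in place of code of your own. Each camera call takes 0.05 s, during which the arm holds its last target. There are 200 camera calls.

## Working session

There is one attempt and no reset: what is moved stays moved. The work goes in short steps, Python scripts to look and compute and a shell command to move; the robot and the scene stay as the last step left them, time stands still between calls to the robot, and variables do not carry over. Pictures are saved under pics/ and viewed, about 8 in all and at most 12, crops included, and the job is handed in when it is done.

```bash
mkdir -p pics; cat > h.py <<'E'
import numpy as np, cv2
from station import telemetry, grab_frame, arm, regions_of, pinpoint
from scipy.optimize import least_squares
from scipy.spatial.transform import Rotation as Rot
def proj(f,X):
    c=f["R"]@np.asarray(X,float)+f["t"]; c=np.asarray(c).ravel()
    return np.array([f["fx"]*c[0]/c[2]+f["cx"], f["fy"]*c[1]/c[2]+f["cy"]])
def ray(f,uv):
    R=np.array(f["R"]);o=-R.T@np.array(f["t"]).ravel()
    d=R.T@np.array([(uv[0]-f["cx"])/f["fx"],(uv[1]-f["cy"])/f["fy"],1]); return o,d/np.linalg.norm(d)
def onz(f,uv,z):
    o,d=ray(f,uv); return o+d*(z-o[2])/d[2]
def tri(obs): # [(f,uv)..]
    A=np.zeros((3,3));b=np.zeros(3)
    for f,uv in obs:
        o,d=ray(f,uv);P=np.eye(3)-np.outer(d,d);A+=P;b+=P@o
    X=np.linalg.solve(A,b); return X,[np.round(proj(f,X)-uv,1) for f,uv in obs]
def save(f,name,box=None,s=1):
    im=f["pixels"][:,:,::-1]
    if box: im=im[box[1]:box[3],box[0]:box[2]]
    cv2.imwrite("pics/"+name,cv2.resize(im,None,fx=s,fy=s,interpolation=cv2.INTER_CUBIC))
E
python3 - <<'E'
from h import *
np.set_printoptions(precision=4,suppress=True)
print(telemetry.get_state())
F={}
for c in("scene","top"):
    F[c]=grab_frame(c); save(F[c],c+"0.png")
    f=F[c];print(c,f["fx"],-np.array(f["R"]).T@np.array(f["t"]).ravel())
zs=dict(selector_grip=.0805,pointer_tip=None,index_stud=None,nipple_tip=.09,gun_grip=.135,coupler_mouth=None,block=0,stand=0,glaze_jar=0,bowl=0,mug=0,cup=0,firebrick=0)
for n,z in zs.items():
    for c in F:
        for r in pinpoint(c,n):
            if r["p"]>.2: print(n,c,round(r["p"],2),np.round(r["location"],1), onz(F[c],r["location"],z if z is not None else .055))
E
```

```text
{'t': 0.0, 'q': array([-0.8999,  0.3593,  0.0111, -0.0003, -1.2241, -0.2881]), 'qd': array([-0.0014,  0.0005, -0.0002, -0.0001, -0.0007, -0.001 ]), 'joint_efforts': array([ -0.0004, -58.2725,  29.3045,   6.9974,   0.0068,  -0.0002]), 'eef_pos': array([ 0.2519, -0.6257,  0.2257]), 'ee_rot': array([-3.1414, -0.0016,  1.9535]), 'force': array([ 0.7133, -0.741 , -1.3396]), 'moment': array([0.02  , 0.0047, 0.0168]), 'width': 0.08758170032805204}
scene 386.5205213272708 [1.3042 0.079  0.6669]
top 408.6050745647756 [ 0.4841 -0.0008  1.1671]
selector_grip scene 0.96 [347.1 216.6] [0.6082 0.0715 0.0805]
selector_grip top 0.67 [298.1 193.6] [0.6065 0.0659 0.0805]
selector_grip top 0.27 [299.7 209.5] [0.5637 0.0621 0.0805]
pointer_tip scene 0.72 [344.4 213.8] [0.5682 0.0639 0.055 ]
index_stud scene 0.92 [354.  212.6] [0.5602 0.0872 0.055 ]
index_stud scene 0.62 [420.6 302.4] [0.8136 0.2279 0.055 ]
index_stud top 0.67 [300.3 210.3] [0.5634 0.062  0.055 ]
index_stud top 0.55 [290.4 206.8] [0.5734 0.0889 0.055 ]
index_stud top 0.39 [430.  225.5] [ 0.5158 -0.2893  0.055 ]
index_stud top 0.35 [238.1
[... 1508 characters left out ...]
ze_jar scene 0.89 [430.  217.7] [0.486 0.29  0.   ]
glaze_jar top 0.7 [224.  238.5] [0.4907 0.2834 0.    ]
bowl scene 0.93 [289.6 291.8] [ 0.7797 -0.0364  0.    ]
bowl top 0.7 [333.1 132.2] [ 0.7939 -0.0334  0.    ]
bowl top 0.42 [440. 222.] [ 0.5268 -0.3324  0.    ]
mug scene 0.72 [286.1 194.1] [ 0.4378 -0.1089  0.    ]
mug scene 0.6 [422.4 302. ] [0.7679 0.2451 0.    ]
mug scene 0.47 [285.3 206.1] [ 0.492  -0.1008  0.    ]
mug top 0.65 [240.9 138.6] [0.78   0.2359 0.    ]
cup scene 0.56 [471.  258.8] [0.6254 0.3707 0.    ]
cup top 0.81 [192.4 189. ] [0.6344 0.3756 0.    ]
firebrick scene 0.79 [164.5 251.6] [ 0.7028 -0.3529  0.    ]
firebrick top 0.63 [447.4 159.2] [ 0.7077 -0.3622  0.    ]
```

```bash
python3 - <<'E'
import cv2,numpy as np
a=cv2.imread("pics/scene0.png")[110:340,120:520]; b=cv2.imread("pics/top0.png")[100:300,160:560]
cv2.imwrite("pics/both.png",np.vstack([cv2.resize(a,(680,391)),cv2.resize(b,(418,209))[:, :] if 0 else cv2.copyMakeBorder(cv2.resize(b,(418,209)),0,0,0,262,0)]))
cv2.imwrite("pics/scn.png",cv2.resize(a,(800,460),interpolation=cv2.INTER_CUBIC))
cv2.imwrite("pics/top.png",cv2.resize(b,(800,400),interpolation=cv2.INTER_CUBIC))
E
```

```text
(no output)
```

View pics/scn.png

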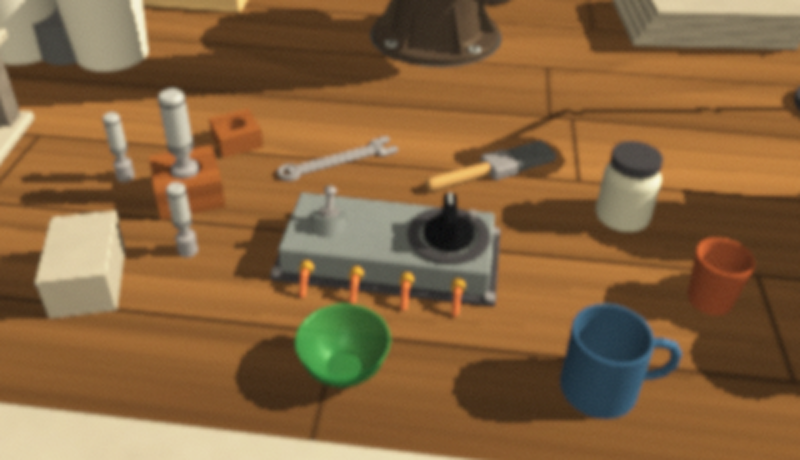

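View pics/top.png

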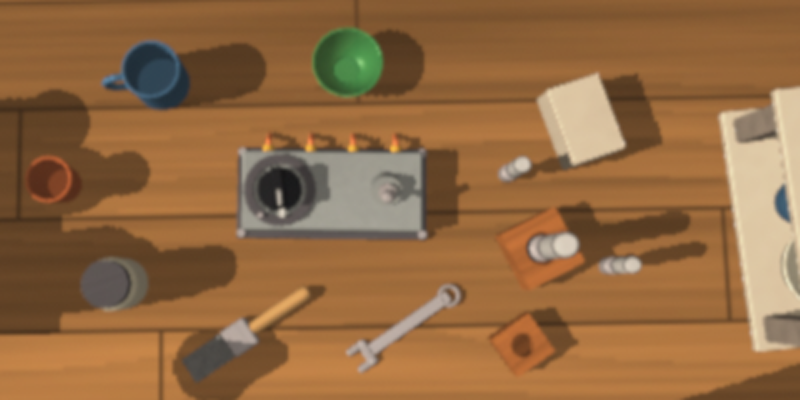

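Candidates for the gun are the tall one in the large stand (top 437,221; scene 205,163) and two small loose ones (scene 174,172 and 208,211). The stands are the large one holding the gun (top 428,227) and a small empty one (420,270). I choose the tall gun in the large stand. The pointer is at about angle 0, with the stud slightly towards +y. I'll go over the knob for a close look.

```bash
python3 -m inch '1 2.5 5 5 0 0 0; 1 5 10 8 0 0 0; 1 8 16 8 0 0 -5; 1 10.5 22 8 0 0 -10; 1 13.5 28 8 0 0 -15; 1 16 33.5 8 0 0 -20; 1 19 39 8 0 0 -22; 1 21.5 45 8 0 0 -22; 1 24 50.5 8 0 0 -22; 1 27 56 8 0 0 -22; 1 29.5 62 8 0 0 -22; 1 32 67 8 0 0 -22'
python3 -m inch '1 1 2 0 0 0 0; 1 1 2 0 0 0 0'
python3 - <<'E'
from h import *
np.set_printoptions(precision=4,suppress=True)
s=telemetry.get_state();print(s["t"],s["eef_pos"],s["ee_rot"],s["q"])
f=grab_frame("wrist");save(f,"w1.png",None,1.2);print(f["fx"],-np.array(f["R"]).T@np.array(f["t"]).ravel())
for n,z in dict(selector_grip=.0805,pointer_tip=.053,index_stud=.05,nipple_tip=.09).items():
    for r in pinpoint("wrist",n):
        if r["p"]>.2: print(n,round(r["p"],2),np.round(r["location"],1), onz(f,r["location"],z))
E
```

```text
t: 2.9
eef_pos: [0.565, 0.0302, 0.3071]
ee_rot: [3.141, -0.0, 1.57]
force: [0.1, -1.4, 0.4]
width: 0.0875
t: 3.15
eef_pos: [0.5753, 0.0516, 0.3065]
ee_rot: [3.142, 0.0, 1.572]
force: [-0.5, -0.4, 0.2]
width: 0.0876
3.15 [0.5753 0.0516 0.3065] [3.1416 0.0001 1.5721] [ 0.428   0.1571 -0.0791  0.0002 -1.3346 -1.9975]
348.01722157458363 [0.5005 0.0511 0.4656]
selector_grip 0.92 [335.2 199.9] [0.6072 0.0634 0.0805]
pointer_tip 0.83 [332.5 165.5] [0.5721 0.0606 0.053 ]
index_stud 0.69 [358.1 163.4] [0.5701 0.0915 0.05  ]
nipple_tip 0.83 [200.7 186.1] [ 0.589 -0.086  0.09 ]
```

View pics/w1.png

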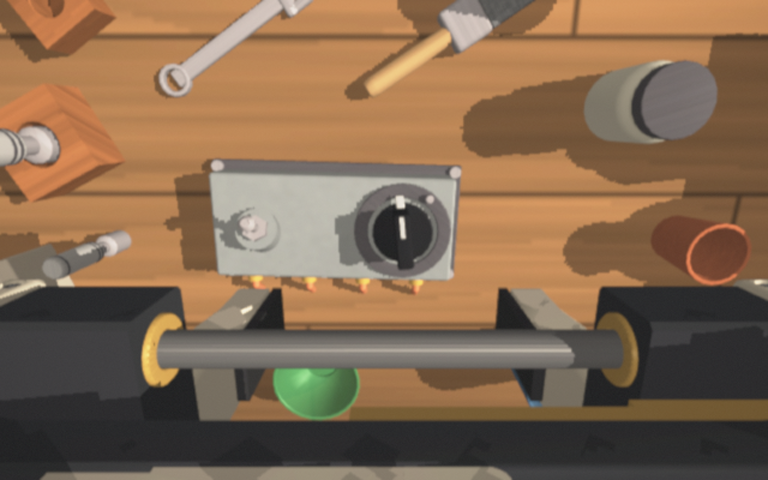

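Wrist view: the pointer is at (333,166), the stud at (358,164) and the knob centre at about (335,195). The nipple at (205,188) leans towards -x. I'll bring the camera straight above the knob to measure more exactly.

```bash
python3 -m inch '1 4 0.5 -4 0 0 0; 1 8 1 -8 0 0 0; 1 10.5 1.5 -10 0 0 0; 1 10.5 1.5 -10 0 0 0'
python3 - <<'E'
from h import *
np.set_printoptions(precision=4,suppress=True)
s=telemetry.get_state();print(s["t"],s["eef_pos"],s["ee_rot"],s["q"])
f=grab_frame("wrist");print(f["fx"],-np.array(f["R"]).T@np.array(f["t"]).ravel())
g=f["pixels"].copy()
for n,z in dict(selector_grip=.0805,pointer_tip=.053,index_stud=.05,nipple_tip=.09).items():
    for r in pinpoint("wrist",n):
        if r["p"]>.2: print(n,round(r["p"],2),np.round(r["location"],1), onz(f,r["location"],z))
for n in("selector_grip","index_stud","block"):
    for r in regions_of("wrist",n)[:2]: print(n,r["p"],r["bbox"])
c=proj(f,[.607,.066,.05]);print(c)
x,y=int(c[0]),int(c[1]);b=[max(0,x-75),max(0,y-60),x+75,y+60];print(b)
save(f,"w2.png",b,5)
E
```

```text
t: 3.9
eef_pos: [0.6795, 0.0628, 0.2044]
ee_rot: [-3.139, 0.001, 1.567]
force: [-0.3, -0.7, -0.2]
width: 0.0879
3.9 [0.6795 0.0628 0.2044] [-3.1387  0.001   1.5669] [ 0.377   0.3856  0.0015 -0.0001 -1.1897 -1.9516]
348.01722157458363 [0.6052 0.0628 0.3638]
selector_grip 0.65 [325.7 110.1] [0.6095 0.0634 0.0805]
pointer_tip 0.94 [321.8  57.1] [0.5673 0.0603 0.053 ]
index_stud 0.81 [359.6  61.2] [0.5703 0.0921 0.05  ]
index_stud 0.66 [318.8  58.5] [0.568  0.0578 0.05  ]
nipple_tip 0.87 [128.   79.7] [ 0.5869 -0.0837  0.09  ]
selector_grip 0.68 [291.5, 57.6, 362.5, 140.5]
selector_grip 0.36 [450.4, 222.1, 513.4, 275.8]
index_stud 0.55 [268.4, 44.2, 384.2, 160.6]
block 0.84 [94.6, 27.2, 393.9, 189.6]
block 0.35 [1.6, 21.1, 10.3, 39.9]
[328.6174 106.5807]
[253, 46, 403, 166]
```

View pics/w2.png

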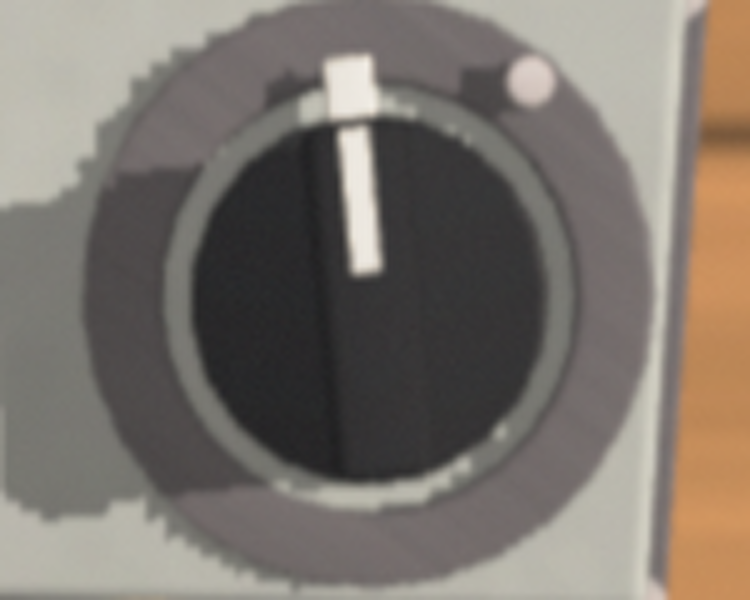

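```bash
python3 - <<'E'
from h import *
np.set_printoptions(precision=4,suppress=True)
f=grab_frame("wrist")
P=lambda u,v,z:onz(f,[253+u/5-.4,46+v/5-.4],z)
print("tilt",np.array(f["R"]))
for z in(.050,.055):
    print(z,"ptr tip",P(348,57,z),"stud",P(531,80,z))
a,b=P(354,127,.0915),P(367,272,.0915);print("line",a,b,np.arctan2((a-b)[1],-(a-b)[0]))
# fit gap circle & disc: left,right,bottom
for nm,z,L,R,Bv in(("ring",.048,(83,300),(655,300),(380,588)),("disc",.0555,(192,300),(548,300),(372,483))):
    p=[P(*q,z)[:2] for q in(L,R,Bv)]
    A=np.c_[2*np.array(p),np.ones(3)];s=np.linalg.solve(A,(np.array(p)**2).sum(1));print(nm,s[:2],np.sqrt(s[2]+s[:2]@s[:2]))
E
```

```text
tilt [[ 0.0017  1.      0.001 ]
 [ 0.9612 -0.0019  0.2758]
 [ 0.2758  0.0004 -0.9612]]
0.05 ptr tip [0.5674 0.062  0.05  ] stud [0.5711 0.0931 0.05  ]
0.055 ptr tip [0.568 0.062 0.055] stud [0.5716 0.0927 0.055 ]
line [0.5819 0.0631 0.0915] [0.6027 0.065  0.0915] -0.09255707935014938
ring [0.608  0.0656] 0.05065718329493421
disc [0.6077 0.0657] 0.03079021337614366
```

The axis is at (0.6078, 0.0657) and the disc radius comes out at 30.8 mm, as it should. The pointer is at -0.093 rad (line and tip agree) and the stud at +0.642, so the knob needs about 42° clockwise. Going in to grasp the bar.

```bash
python3 -m inch '0.6 -4 0.2 0 0 0 3; 0.6 -7.2 0.3 -1 0 0 5.5; 0.6 -7.2 0.3 -5 0 0 5.5; 0.6 -7.2 0.3 -9 0 0 5.5; 0.6 -7.2 0.3 -12 0 0 5.5; 0.6 -7.2 0.3 -14 0 0 5.5; 0.6 -7.2 0.3 -14.3 0 0 5.5; 0.6 -7.2 0.3 -14.3 0 0 5.5'
python3 -m inch '0 0 0 0 0 0 0; 0 0 0 0 0 0 0; 0 0 0 0 0 0 0; 0 0 0 0 0 0 0; 0 0 0 0 0 0 0; 0 0 0 0 0 0 0' 20
```

```text
t: 5.35
eef_pos: [0.608, 0.0673, 0.0664]
ee_rot: [3.138, -0.001, 1.665]
force: [0.3, -0.3, 0.5]
width: 0.0526
t: 6.1
eef_pos: [0.6082, 0.0648, 0.0667]
ee_rot: [3.138, 0.002, 1.665]
force: [3.1, -12.8, 0.2]
width: 0.0156
```

```bash
python3 -m inch '0 0 0 0 0 0 -8; 0 0 0 0 0 0 -16; 0 0 0 0 0 0 -24; 0 0 0 0 0 0 -32; 0 0 0 0 0 0 -39; 0 0 0 0 0 0 -42; 0 0 0 0 0 0 -42; 0 0 0 0 0 0 -42'
python3 - <<'E'
from h import *
f=grab_frame("wrist");x,y=proj(f,[.6078,.0655,.05]);x,y=int(x),int(y);print(x,y)
for n,z in dict(pointer_tip=.053,index_stud=.053).items():
    for r in pinpoint("wrist",n):
        if r["p"]>.2: print(n,round(r["p"],2),np.round(r["location"],1), onz(f,r["location"],z))
E
```

```text
t: 7.1
eef_pos: [0.6083, 0.0645, 0.0667]
ee_rot: [3.138, 0.002, 0.933]
force: [0.9, -2.5, -0.0]
width: 0.0156
327 243
pointer_tip 0.7 [326.2 164.1] [0.57191307 0.09099715 0.053     ]
pointer_tip 0.64 [327.2 177.4] [0.577673  0.0873723 0.053    ]
index_stud 0.59 [322.6 165.8] [0.57153141 0.08903659 0.053     ]
```

```bash
python3 -m inch '0.5 0 0 0 0 0 0; 0.5 0 0 0 0 0 0; 0.5 0 0 0 0 0 0; 0.5 0 0 3 0 0 0; 0.5 0 0 6 0 0 0; 0.5 1 0 10 0 0 8; 0.5 4 0 13 0 0 18; 0.5 7 0 14 0 0 28; 0.5 7.2 0 14 0 0 36; 0.5 7.2 0 14 0 0 36'
python3 - <<'E'
from h import *
np.set_printoptions(precision=4,suppress=True)
f=grab_frame("wrist");x,y=proj(f,[.6078,.0655,.05]);x,y=int(x),int(y)
b=[x-75,max(0,y-60),x+75,y+60];print(b);save(f,"w3.png",b,5)
for n,z in dict(pointer_tip=.053,index_stud=.053,nipple_tip=.09,selector_grip=.0805).items():
    for r in pinpoint("wrist",n):
        if r["p"]>.2: print(n,round(r["p"],2),np.round(r["location"],1), onz(f,r["location"],z))
E
```

```text
t: 8.5
eef_pos: [0.6802, 0.0645, 0.2063]
ee_rot: [3.139, 0.002, 1.56]
force: [-0.5, 0.1, -0.3]
width: 0.0441
[250, 45, 400, 165]
pointer_tip 0.6 [350.6  68. ] [0.5775 0.0868 0.053 ]
index_stud 0.66 [354.2  57.9] [0.5697 0.0897 0.053 ]
nipple_tip 0.82 [124.4  80. ] [ 0.5874 -0.0849  0.09  ]
```

View pics/w3.png

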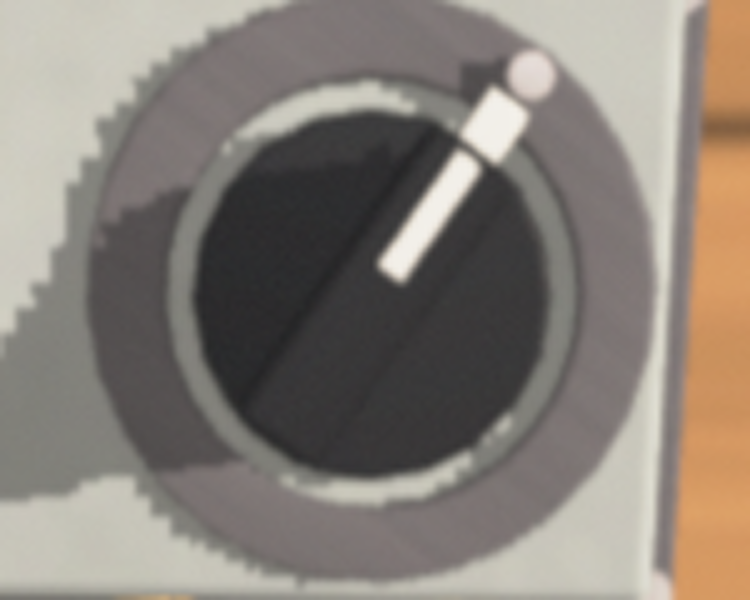

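The pointer tip (crop 510,103) lies on the line from the axis (372,292) to the stud (532,76): 0.631 against 0.637 rad, so the knob is done. Next I measure the nipple from two wrist poses, then the gun.

```bash
cat > m.py <<'E'
from h import *
import sys,pickle
np.set_printoptions(precision=4,suppress=True)
def look(tag,names,cam="wrist"):
    f=grab_frame(cam);s=telemetry.get_state();print(s["t"],s["eef_pos"],s["ee_rot"]);d={}
    for n,z in names.items():
        d[n]=[(r["p"],r["location"]) for r in pinpoint(cam,n) if r["p"]>.2]
        for p,l in d[n]: print(n,round(p,2),np.round(l,1),onz(f,l,z))
    pickle.dump((f,d),open(tag+".pkl","wb"));return f,d
E
python3 -m inch '0.8 -2 -5 2 0 0 0; 0.8 -4 -10 4 0 0 0; 0.8 -6 -14.5 4.5 0 0 0; 0.8 -6 -14.5 4.5 0 0 0'
python3 -c "
from m import *
f,d=look('A',dict(nipple_tip=.09,block=0)); save(f,'A.png')"
python3 -m inch '0.8 -5 -3 -1 0 0 0; 0.8 -10 -6 -1 0 0 0; 0.8 -10 -6 -1 0 0 0'
python3 -c "
from m import *
f,d=look('B',dict(nipple_tip=.09,gun_grip=.135)); save(f,'B.png')"
python3 -m inch '0.8 3 -5 2 0 0 0; 0.8 6 -10 4 0 0 0; 0.8 8 -12 4 0 0 0; 0.8 8 -12 4 0 0 0'
python3 -c "
from m import *
f,d=look('C',dict(nipple_tip=.09,gun_grip=.135,stand=0)); save(f,'C.png')"
```

```text
t: 9.25
eef_pos: [0.6187, -0.083, 0.2533]
ee_rot: [3.136, 0.002, 1.555]
force: [-0.1, -0.4, 0.3]
width: 0.0695
9.3 [ 0.6193 -0.0817  0.2527] [3.1369 0.0018 1.5563]
nipple_tip 0.74 [324.6 150.2] [ 0.5864 -0.0833  0.09  ]
block 0.92 [388.5 153.8] [ 0.6039 -0.008   0.    ]
block 0.45 [127.8  83.6] [ 0.5206 -0.3035  0.    ]
t: 9.78
eef_pos: [0.5175, -0.1406, 0.242]
ee_rot: [3.138, 0.002, 1.558]
force: [0.7, -0.6, 0.3]
width: 0.07
9.825 [ 0.5193 -0.1401  0.2423] [3.1372 0.0018 1.5584]
nipple_tip 0.63 [383.9 257.1] [ 0.5879 -0.0844  0.09  ]
gun_grip 0.84 [132.6 207.7] [ 0.5214 -0.2948  0.135 ]
gun_grip 0.71 [ 47.9 168.4] [ 0.4889 -0.3552  0.135 ]
t: 10.42
eef_pos: [0.6026, -0.26, 0.2797]
ee_rot: [3.14, 0.002, 1.559]
force: [-0.9, 0.1, -0.7]
width: 0.0699
10.475 [ 0.6018 -0.2592  0.28  ] [3.14   0.0014 1.5591]
nipple_tip 0.92 [502.4 163.8] [ 0.589  -0.0811  0.09  ]
nipple_tip 0.75 [251.2 234.5] [ 0.6623 -0.3401  0.09  ]
gun_grip 0.85 [179.3  70.4] [ 0.5006 -0.3786  0.135 ]
gun_grip 0.81 [329.5 196.2] [ 0.6088 -0.2563  0.135 ]
gun_grip 0.55 [286.1  93.2] [ 0.5195 -0.2917  0.135 ]
stand 0.78 [296.4  99. ] [ 0.5228 -0.294   0.    ]
stand 0.43 [285.6  95.6] [ 0.5187 -0.3069  0.    ]
```

```bash
python3 - <<'E'
from m import *
A,B,C=[pickle.load(open(k+".pkl","rb")) for k in"ABC"]
print(tri([(A[0],A[1]["nipple_tip"][0][1]),(B[0],B[1]["nipple_tip"][0][1]),(C[0],C[1]["nipple_tip"][0][1])]))
print(tri([(B[0],B[1]["gun_grip"][0][1]),(C[0],C[1]["gun_grip"][2][1])]))
a=A[0]["pixels"][90:210,235:415];c=C[0]["pixels"][30:150,200:380];b=B[0]["pixels"][130:310,60:460]
im=np.vstack([np.hstack([cv2.resize(q,(400,267),interpolation=2) for q in(a,c)]),cv2.resize(b,(720,324),interpolation=2) if 0 else cv2.copyMakeBorder(cv2.resize(b,(700,315),interpolation=2),0,0,0,100,0)])
cv2.imwrite("pics/comp.png",im[:,:,::-1])
E
```

```text
(array([ 0.5869, -0.0838,  0.0937]), [array([-0.6,  1.1]), array([1.3, 0.6]), array([-0.7, -1.5])])
(array([ 0.5196, -0.2911,  0.1412]), [array([0.1, 0.1]), array([-0.1, -0.1])])
```

View pics/comp.png

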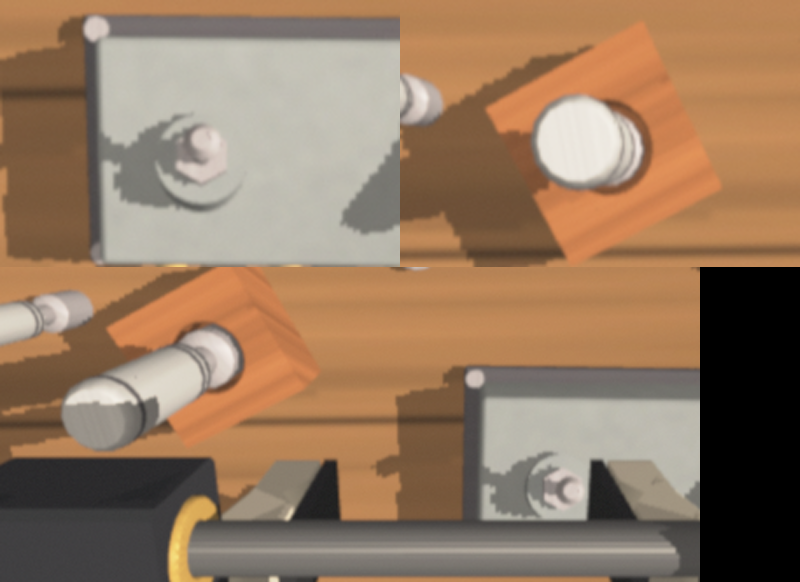

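The crops show a plain nipple tilted towards -x, and the tall gun upright in the large stand. Computing the gun top, then grasping.

```bash
python3 - <<'E'
from m import *
B,C=[pickle.load(open(k+".pkl","rb")) for k in"BC"]
print(onz(C[0],[281,93.5],.16),onz(B[0],[119.4,212.9],.16))
E
python3 -m inch '0.8 -4 -1.6 0 0 0 0; 0.8 -8.2 -3.2 0 0 0 0; 0.8 -8.2 -3.2 -4 0 0 0; 0.8 -8.2 -3.2 -8 0 0 0; 0.8 -8.2 -3.2 -8 0 0 0'
```

```text
[ 0.5204 -0.293   0.16  ] [ 0.5178 -0.2905  0.16  ]
t: 11.25
eef_pos: [0.5169, -0.2891, 0.1995]
ee_rot: [-3.14, 0.0, 1.561]
force: [0.6, 0.2, 1.5]
width: 0.0699
```

```bash
python3 -m inch '0.8 0.2 -0.2 -3 0 0 0; 0.8 0.2 -0.2 -6 0 0 0; 0.8 0.2 -0.2 -8 0 0 0; 0.8 0.2 -0.2 -8.5 0 0 0; 0.8 0.2 -0.2 -8.5 0 0 0'
python3 -c "
from h import *
f=grab_frame('wrist');save(f,'D.png',[150,120,490,400],2)"
```

```text
t: 11.88
eef_pos: [0.5198, -0.2911, 0.116]
ee_rot: [3.141, 0.001, 1.562]
force: [0.3, -0.0, 0.4]
width: 0.0698
```

View pics/D.png

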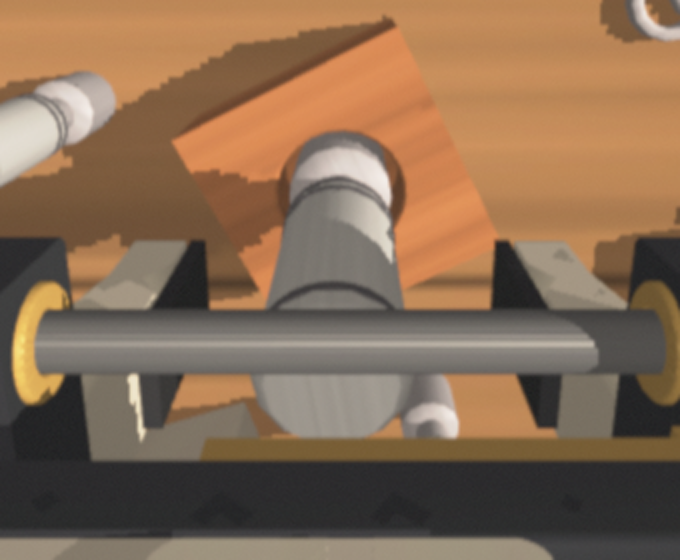

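The gun stands between the fingers, about 3 mm to the left of their centre (crop 335 against 350). I'll shift -3 mm in y and grip.

```bash
python3 -m inch '0.8 0 -0.3 0 0 0 0; 0.8 0 -0.3 0 0 0 0; 0 0 -0.3 0 0 0 0; 0 0 -0.3 0 0 0 0; 0 0 -0.3 0 0 0 0; 0 0 -0.3 0 0 0 0; 0 0 -0.3 0 0 0 0; 0 0 -0.3 0 0 0 0' 55
python3 -m inch '0 0 0 0.5 0 0 0; 0 0 0 2 0 0 0; 0 0 0 5 0 0 0; 0 0 0 8 0 0 0; 0 0 0 11 0 0 0; 0 0 0 14 0 0 0; 0 0 0 16 0 0 0; 0 0 0 16 0 0 0; 0 0 0 16 0 0 0'
```

```text
t: 12.92
eef_pos: [0.5199, -0.2943, 0.1161]
ee_rot: [3.141, 0.001, 1.562]
force: [-0.3, -1.2, -0.7]
width: 0.031
t: 14.05
eef_pos: [0.5194, -0.2939, 0.2754]
ee_rot: [-3.141, 0.0, 1.562]
force: [-0.3, 0.4, -4.1]
width: 0.0317
```

Holding the gun (width 31.7 mm, about 4 N). Now tilt it to the nipple axis and go to about 60 mm above the tip, along that axis.

```bash
python3 -m inch '0 0 2 0 0 -2 0; 0 0 5 0 -0.1 -5 0; 0 0 8 0 -0.2 -9 0; 0 0 11 0 -0.4 -13 0; 0 0.1 14.5 -1 -0.5 -17 0; 0 0.2 18 -2 -0.6 -21 0; 0 0.2 20.5 -3 -0.7 -22.9 0; 0 0.2 21.4 -3.2 -0.7 -22.9 0; 0 0.2 21.4 -3.2 -0.7 -22.9 0; 0 0.2 21.4 -3.2 -0.7 -22.9 0'
cat > rel.py <<'E'
from m import *
n=np.array([-.3892,.0117,.9211]);tip=np.array([.586,-.0815,.09])
s=telemetry.get_state();R=Rot.from_euler("xyz",s["ee_rot"]).as_matrix();p=s["eef_pos"];z=R[:,2]
print("t",s["t"],"tcp",p,"tilt err deg",np.degrees(np.arccos(-z@n)),"z",z,"force along n",s["force"]@n,s["force"],"w",s["width"])
def off(mp=None):
    m=p+.106*z if mp is None else mp; d=m-tip; a=d@n; return "mouth above tip mm %.1f lateral %s"%(a*1e3,np.round((d-a*n)*1e3,1))
print(off())
if __name__=="__main__":
  obs={k:[] for k in("coupler_mouth","nipple_tip")}
  for c in("scene","top","wrist"):
    f=grab_frame(c); pm=proj(f,p+.106*z);pt=proj(f,tip)
    for n_,e in(("coupler_mouth",pm),("nipple_tip",pt),("gun_grip",proj(f,p-.019*z))):
        l=[(round(r["p"],2),np.round(np.array(r["location"])-e,1)) for r in pinpoint(c,n_) if r["p"]>.2 and np.hypot(*(np.array(r["location"])-e))<30]
        print(c,n_,"expected",np.round(e,1),"found-expected",l)
    pickle.dump(f,open("E_%s.pkl"%c,"wb"))
    x,y=(pm+pt)/2; b=[int(max(0,x-60)),int(max(0,y-50)),int(x+60),int(y+50)]; save(f,"E_%s.png"%c,b,3)
    print(b)
  cv2.imwrite("pics/E%d.png"%int(s["t"]*100),np.hstack([cv2.resize(cv2.imread("pics/E_%s.png"%c),(265,220)) for c in("scene","top","wrist")]))
E
python3 rel.py; ls pics
```

```text
t: 15.3
eef_pos: [0.5218, -0.0804, 0.2436]
ee_rot: [2.742, 0.009, 1.559]
force: [-0.7, -0.6, -3.7]
width: 0.0312
t 15.3 tcp [ 0.5218 -0.0804  0.2436] tilt err deg nan z [ 0.3885 -0.0126 -0.9213] force along n -3.1155013186824267 [-0.7171 -0.6391 -3.6773] w 0.03122135775386065
mouth above tip mm 60.5 lateral [ 0.6 -0.9  0.2]
scene coupler_mouth expected [285.4 177.4] found-expected [(0.81, array([1.8, 2.7]))]
scene nipple_tip expected [284.5 201.9] found-expected [(0.44, array([2.4, 5.3]))]
scene gun_grip expected [288.3 123.9] found-expected [(0.89, array([-1.4,  1.1]))]
[224, 139, 344, 239]
top coupler_mouth expected [355.6 206.9] found-expected [(0.47, array([ 5.6, -1.4]))]
top nipple_tip expected [353.6 199.9] found-expected [(0.39, array([-1.5,  0.2]))]
top gun_grip expected [359.4 224.7] found-expected [(0.73, array([-0.7, -0.4]))]
[294, 153, 414, 253]
wrist coupler_mouth expected [324.9 201.3] found-expected [(0.78, array([-1.3,  0.5]))]
wrist nipple_tip expected [325.8 183.7] found-expected [(0.62, array([-1.5,  1.6]))]
wrist gun_grip expected [325.1 277.1] found-expected [(0.65, array([2.9, 3.5]))]
[265, 142, 385, 242]
A.png
B.png
C.png
D.png
E1530.png
E_scene.png
E_top.png
E_wrist.png
both.png
comp.png
scene0.png
scn.png
top.png
top0.png
w1.png
w2.png
w3.pngrel.py:4: RuntimeWarning: invalid value encountered in arccos
  print("t",s["t"],"tcp",p,"tilt err deg",np.degrees(np.arccos(-z@n)),"z",z,"force along n",s["force"]@n,s["force"],"w",s["width"])
```

```bash
python3 - <<'E'
import cv2,numpy as np
a,b,c=[cv2.imread("pics/E_%s.png"%k) for k in("scene","top","wrist")]
r=lambda i:cv2.resize(i,(400,int(i.shape[0]*400/i.shape[1])))[:300]
o=np.zeros((600,800,3),np.uint8)
for k,i in enumerate((a,b,c)):
    i=r(i);y,x=divmod(k,2);o[y*300:y*300+i.shape[0],x*400:x*400+400]=i
cv2.imwrite("pics/E1c.png",o)
E
```

```text
(no output)
```

View pics/E1c.png

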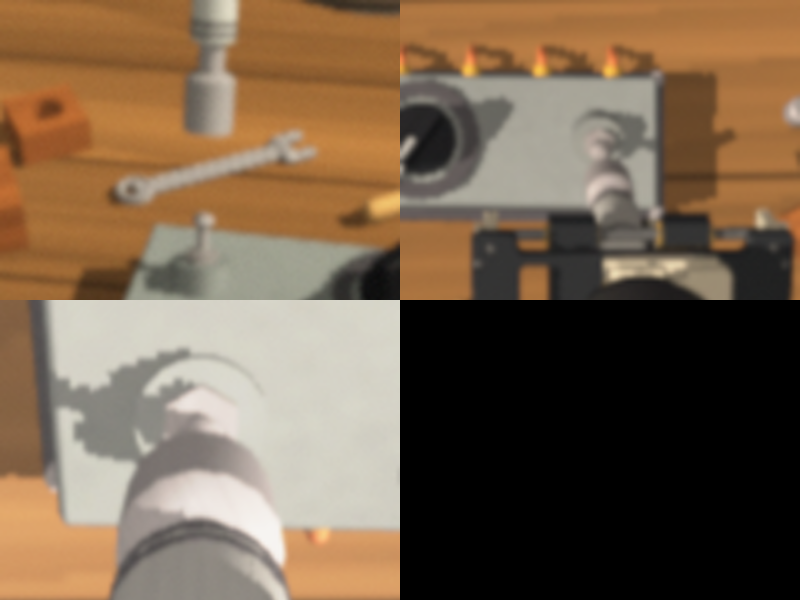

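The scene view has gun and nipple in line (mouth 209,132; tip 205,215), and in the wrist view the hexagon is centred under the coupler. Going down along the axis to 8 mm above the tip.

```bash
python3 -m inch '0 0.4 0 -1 0 0 0; 0 0.8 0 -2 0 0 0; 0 1.2 0 -3 0 0 0; 0 1.6 0 -3.9 0 0 0; 0 2 0 -4.8 0 0 0; 0 2 0 -4.8 0 0 0; 0 2 0 -4.8 0 0 0'
python3 rel.py 2>/dev/null
python3 - <<'E'
import cv2,numpy as np
cv2.imwrite("pics/E2c.png",np.hstack([cv2.resize(cv2.imread("pics/E_%s.png"%k),(400,333)) for k in("scene","wrist")]))
E
```

```text
t: 16.77
eef_pos: [0.5415, -0.08, 0.1956]
ee_rot: [2.742, 0.009, 1.56]
force: [1.2, -0.4, -3.0]
width: 0.0315
t 16.775 tcp [ 0.5415 -0.08    0.1956] tilt err deg nan z [ 0.3891 -0.0123 -0.9211] force along n -3.189854872789437 [ 1.1521 -0.3617 -2.9717] w 0.0314517698809612
mouth above tip mm 8.6 lateral [0.1 0.1 0. ]
scene coupler_mouth expected [284.7 198.5] found-expected [(0.51, array([-1.9,  0.8]))]
scene nipple_tip expected [284.5 201.9] found-expected [(0.64, array([2.7, 3.4]))]
scene gun_grip expected [287.5 146.6] found-expected [(0.87, array([-1.2,  1.1]))]
[224, 150, 344, 250]
top coupler_mouth expected [353.8 200.8] found-expected [(0.53, array([ 3. , -1.6]))]
top nipple_tip expected [353.6 199.9] found-expected [(0.36, array([-0.3, -2.3]))]
top gun_grip expected [357.3 217. ] found-expected [(0.79, array([-0.6, -0.9]))]
[293, 150, 413, 250]
wrist coupler_mouth expected [325.  200.8] found-expected [(0.61, array([-0.6,  0. ]))]
wrist nipple_tip expected [324.8 197.8] found-expected [(0.62, array([ 2.3, 13.1]))]
wrist gun_grip expected [325.3 276.2] found-expected [(0.55, array([1.8, 3.6]))]
[264, 149, 384, 249]
```

View pics/E2c.png

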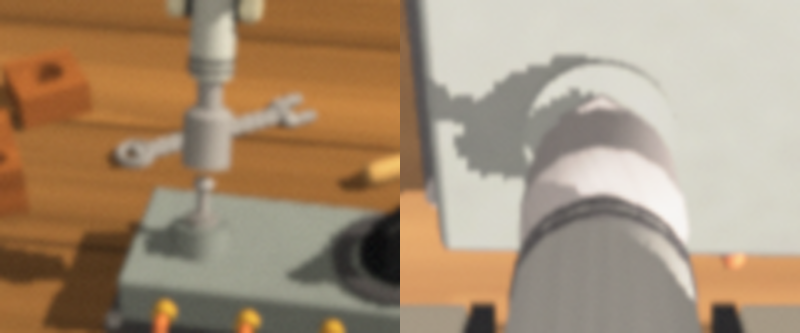

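Aligned in both views (coupler 206 and tip 206 in the scene crop). Pushing in slowly while watching the force.

```bash
python3 -m inch '0 0.2 0 -0.46 0 0 0; 0 0.4 0 -0.92 0 0 0; 0 0.6 0 -1.4 0 0 0; 0 0.78 0 -1.84 0 0 0; 0 0.78 0 -1.84 0 0 0; 0 0.78 0 -1.84 0 0 0'
python3 -c "import rel" 2>/dev/null
```

```text
t: 18.12
eef_pos: [0.5492, -0.08, 0.1771]
ee_rot: [2.742, 0.009, 1.56]
force: [-1.0, 0.1, -3.9]
width: 0.0313
t 18.125 tcp [ 0.5492 -0.08    0.1771] tilt err deg nan z [ 0.389  -0.0123 -0.9212] force along n -3.212998194639052 [-0.9584  0.1409 -3.895 ] w 0.03128075349939424
mouth above tip mm -11.4 lateral [-0.   0.4 -0. ]
```

No contact force, so the head has entered cleanly. On to the jaws and home.

```bash
python3 -m inch '0 0.1 0 -0.23 0 0 0; 0 0.2 0 -0.46 0 0 0; 0 0.29 0 -0.7 0 0 0; 0 0.39 0 -0.92 0 0 0; 0 0.5 0 -1.18 0 0 0; 0 0.5 0 -1.18 0 0 0'
python3 -c "import rel" 2>/dev/null
python3 -m inch '0 0.06 0 -0.14 0 0 0; 0 0.12 0 -0.28 0 0 0; 0 0.12 0 -0.28 0 0 0'
python3 -c "import rel" 2>/dev/null
```

```text
t: 18.88
eef_pos: [0.5541, -0.0799, 0.1645]
ee_rot: [2.743, 0.009, 1.56]
force: [4.9, -0.6, -5.1]
width: 0.0312
t 18.875 tcp [ 0.5541 -0.0799  0.1645] tilt err deg nan z [ 0.3881 -0.0123 -0.9215] force along n -6.6211510027674825 [ 4.9229 -0.6107 -5.1004] w 0.031212850499980026
mouth above tip mm -24.9 lateral [-0.5  0.6 -0.2]
t: 19.25
eef_pos: [0.5554, -0.08, 0.1625]
ee_rot: [2.742, 0.009, 1.56]
force: [-4.9, -0.8, 7.4]
width: 0.0313
t 19.25 tcp [ 0.5554 -0.08    0.1625] tilt err deg nan z [ 0.389  -0.0123 -0.9211] force along n 8.738065055495563 [-4.8542 -0.7903  7.4455] w 0.031338734545586173
mouth above tip mm -27.3 lateral [0.  0.6 0. ]
```

It snapped: there was a pull of about 3 N, then a 12 N push at -27 mm. Compressing the spring about 9 mm more.

```bash
python3 -m inch '0 0.08 0 -0.18 0 0 0; 0 0.16 0 -0.37 0 0 0; 0 0.16 0 -0.37 0 0 0' 60
python3 -c "import rel" 2>/dev/null
python3 -m inch '0 0.08 0 -0.18 0 0 0; 0 0.16 0 -0.37 0 0 0; 0 0.2 0 -0.46 0 0 0; 0 0.2 0 -0.46 0 0 0; 0 0.2 0 -0.46 0 0 0'
python3 rel.py 2>/dev/null
python3 - <<'E'
import cv2,numpy as np
cv2.imwrite("pics/E3c.png",np.hstack([cv2.resize(cv2.imread("pics/E_%s.png"%k),(400,333)) for k in("scene","wrist")]))
E
```

```text
t: 19.62
eef_pos: [0.5568, -0.0801, 0.1594]
ee_rot: [2.742, 0.009, 1.56]
force: [-7.0, -0.3, 9.4]
width: 0.0313
t 19.625 tcp [ 0.5568 -0.0801  0.1594] tilt err deg nan z [ 0.3894 -0.0125 -0.921 ] force along n 11.428393791006748 [-7.0346 -0.2696  9.4384] w 0.031275775138357775
mouth above tip mm -30.7 lateral [0.1 0.5 0.1]
t: 20.25
eef_pos: [0.5585, -0.0802, 0.1555]
ee_rot: [2.741, 0.009, 1.56]
force: [-7.8, 1.1, 9.5]
width: 0.0312
t 20.25 tcp [ 0.5585 -0.0802  0.1555] tilt err deg nan z [ 0.3898 -0.0127 -0.9208] force along n 11.780014460546928 [-7.761   1.1471  9.4952] w 0.03115270670914378
mouth above tip mm -34.9 lateral [0.3 0.4 0.1]
scene coupler_mouth expected [283.9 215.7] found-expected [(0.62, array([ 3.5, -2.9]))]
scene nipple_tip expected [284.5 201.9] found-expected [(0.46, array([2.4, 3.5]))]
scene gun_grip expected [286.7 165.1] found-expected [(0.58, array([-1. , -0.6]))]
[224, 158, 344, 258]
top coupler_mouth expected [352.7 195.9] found-expected [(0.59, array([ 1.8, -0. ]))]
top nipple_tip expected [353.6 199.9] found-expected []
top gun_grip expected [355.8 210.9] found-expected []
[293, 147, 413, 247]
wrist coupler_mouth expected [325.1 200.8] found-expected [(0.73, array([0.2, 5.8]))]
wrist nipple_tip expected [324.5 213.9] found-expected []
wrist gun_grip expected [325.4 276.1] found-expected [(0.76, array([1.6, 5.8]))]
[264, 157, 384, 257]
```

View pics/E3c.png

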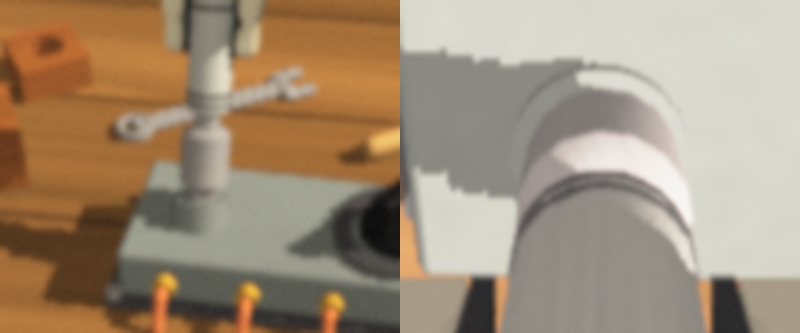

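The barrel has come down over the coupler: the gap fell from about 28 px to 14 px, and the ring stays at row 210 in the wrist view, so there is no slip. By arm travel the compression is 7.6 to 10 mm, so I'll add 1.5 mm to centre it and then do the final check.

```bash
python3 -m inch '0 0.03 0 -0.07 0 0 0; 0 0.06 0 -0.14 0 0 0; 0 0.06 0 -0.14 0 0 0; 0 0.06 0 -0.14 0 0 0; 0 0.06 0 -0.14 0 0 0'
python3 -c "import rel" 2>/dev/null
python3 - <<'E'
from h import *
o=[]
for c,b in(("scene",[224,158,374,258]),("top",[250,160,400,260])):
    f=grab_frame(c); im=f["pixels"][b[1]:b[3],b[0]:b[2],::-1]; o.append(cv2.resize(im,(450,300),interpolation=2))
    for n in("pointer_tip","index_stud"): print(c,n,[(round(r["p"],2),np.round(onz(f,r["location"],.053),4)) for r in pinpoint(c,n) if r["p"]>.2])
cv2.imwrite("pics/fin.png",np.vstack(o))
E
```

```text
t: 21.48
eef_pos: [0.5588, -0.0802, 0.1548]
ee_rot: [2.741, 0.009, 1.56]
force: [-8.4, 1.2, 9.3]
width: 0.0311
t 21.475 tcp [ 0.5588 -0.0802  0.1548] tilt err deg nan z [ 0.3903 -0.0128 -0.9206] force along n 11.845360200167423 [-8.4066  1.1982  9.2927] w 0.031115811620002477
mouth above tip mm -35.7 lateral [0.3 0.4 0.1]
scene pointer_tip [(0.92, array([0.5685, 0.0882, 0.053 ]))]
scene index_stud [(0.87, array([0.5664, 0.0894, 0.053 ]))]
top pointer_tip [(0.96, array([0.5789, 0.0808, 0.053 ]))]
top index_stud [(0.72, array([0.5673, 0.0875, 0.053 ]))]
```

View pics/fin.png

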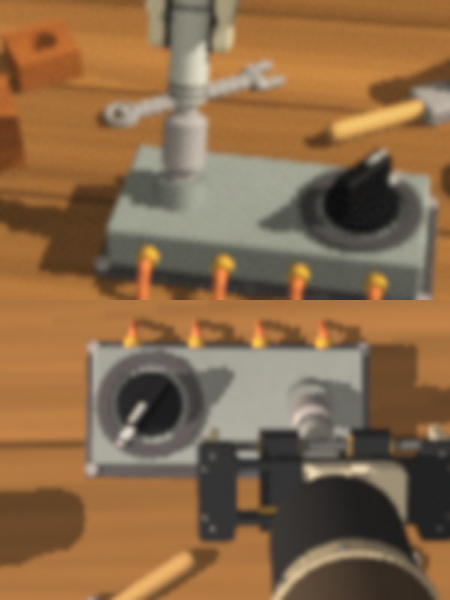

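The pointer still points at the stud in the top view (130,430), and the coupler is seated with its gap about half closed. Forces are steady, so I'm handing in.

```bash
python3 -c "
from station import arm;print(arm.job_done())"
```

```text
the job is handed in; nothing more can be done
None
```

I turned the knob to the stud and pressed the gun onto the nipple, and handed the job in at about 21.6 s with the gun still held and pressed. No verdict was reported.

- **Knob:** I turned it 42° clockwise. Close up afterwards, the pointer read 0.631 rad and the stud 0.637 rad. A last look from the top camera showed it unchanged.
- **Gun:** I took the tall gun from the large stand and tilted it to the nipple axis. It went on without sideways contact, with a pull of about 3 N at the snap. The load then rose to about 15 N and held steady.
- **Spring travel:** Going by the arm's travel, the barrel is about 8 to 11 mm down over the spring. The scene view agrees, with the gap roughly halved (about 10 mm). After the main push the gun had not slipped in the grip; I did not repeat that check after the last small push.
- **Disagreement:** The 15 N load would mean about 14 mm if the spring starts at exactly 10 N. Since that figure is only approximate and the force reading varies by about 1 N, I trusted the travel and the picture.
- **Bystanders:** The arm touched nothing but the knob and the gun that I could see. I did not check each pot's position again at the end.

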